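# Release the thick lens barrel into the tray

## Robot

A 6-joint arm with a two-finger parallel gripper is mounted at the origin on the work surface. World frame = base frame: x ahead of the robot, y to its left, z up, the work surface at z = 0. Lengths are in m, angles in degrees, forces in N, time in s.
With the tool pointing down it reaches from about 0.375 to 0.9 m from the base axis. Payload 3.1 kg.
Tool frame: the origin (TCP) lies midway between the tips of the shut fingers; the grasp point (between the pads) lies bot.hold_point_z behind it (bot.hold_point_z is the distance from the TCP to the grasp point, in m); z points along the fingers, y is the direction in which the jaws open and shut (so a half turn about z gives the same grasp; the last joint's range is limited). The gripper opens to 87 mm and grips with 3 to 60 N. Pads are 19 mm wide; open, the fingers measure 117 mm over their backs; the gripper's body (75 mm by 190 mm) begins 51 mm behind the grasp point.
Start: joints at [57.038, 30.224, 82.088, -0, 67.689, -10.227], TCP at [0.242, 0.576, 0.223] pointing down, gripper open.
Joint ranges: [-176.69, 176.69], [-43.24, 126.21], [12.49, 139.97], [-82, 262], [0, 151.66], [-163.58, 163.58]. Speed limits (degrees/s): [159.86, 159.86, 180, 180, 180, 180].

## Interface

Orientations are given as a 3x3 rotation matrix whose columns are the frame's x, y, z axes.
In Python, from rig import bot, vision, order gives the robot as it stands. The module is installed in compiled form; this text tells all that it offers.
- The arm moves only by the tool move_arm, never from a script. Its argument "moves" is a list of rows, each an object of numbers: "hand": the finger opening in mm, from 0 to 87; "x", "y", "z": the shift along the tool's x, y, z in units of 25 mm (1.0 is 25 mm); "wx", "wy", "wz": the turn, a rotation vector about the tool's x, y, z in degrees. In form: [{"hand": .., "x": .., "y": .., "z": .., "wx": .., "wy": .., "wz": ..}, ...]. A call has 1 to 20 rows; each row shifts and turns the commanded pose from where the row before left it, along the tool's axes as they then stand; what a row does not reach is not made up. A row lasts 1/10 s, in which the tool goes at most 50 mm and 8.59 degrees, less where a joint would pass 70% of its speed; a pose out of reach is approached as far as the arm can. A call is refused whole if a number of a shift passes 1 or a number of a turn 8.59, either way. A call with a gripper value outside its range is refused whole. The fingers move at their own pace and stop on an object; the grip force is fixed at half the most. Time passes only in rows, so rows that do not move let the fingers close. It gives the time, the measured TCP pose, the force and the opening at its end, in the units of the state.
- bot.read_state(): the state, without advancing time (a new reading comes with each control period).
- vision.capture(name): name is "scene" or "top" or "wrist"; returns a dict with "image" (420x560x3 uint8, red, green, blue), "z_map" (420x560 float32, m along the optical axis (not along the pixel's ray), 0 where there is no reading), "fx", "fy", "cx", "cy" (pixels), "k1" (the pictures are not rectified: a ray, as slopes to the right and down, at radius r is drawn at 1 + k1 r^2 times it, then the intrinsics apply), "pose" (4x4, takes a point from camera to world coordinates); the wrist camera has in their place "hand_eye" (4x4, takes a point from camera to tool coordinates, whose origin is the TCP and whose axes are the flange's). Camera axes: x right, y down, z forward; pixel columns grow to the right and rows downward; lengths in m; the calibration is good to about 2 mm. A picture is of the moment at which its call begins: read the wrist's pose just before it.
- order.hand_in(): hands the job in, once; it reports no verdict.
The state is a dict: "time_s": time; "joint_positions": joint angles; "qvel": joint speeds; "tau": joint torques, N m; "position": TCP position; "tcp_rot": TCP orientation; "force": force on the tool from outside, world axes, zero at the start; "moment": the same for the moment, N m; "opening": opening from 0.0 (shut) to 1.0 (fully open).
Only numpy, scipy, OpenCV 4.12 (cv2) and the standard library are available. Lean on these libraries where they do the work, as an engineer would, in place of code of your own. Each camera call takes 0.05 s, during which the arm holds its last target.

## Task

Two lens barrels wait behind the gates of the two-lane feeder. Push the clear tray sideways by its upright tab until it is against its end stop below the lane that holds the thicker barrel; then press that lane's black paddle down so that its gate lifts, keep it down until the barrel has rolled into the tray, and let the paddle come up again. Touch neither barrel, leave the other lane's paddle alone so that the thinner barrel stays behind its gate, and do not disturb the other things lying about.

Things in the scene. Friction and masses are not known exactly. Their poses are not given: they have to be found in the camera images.
- station: Two-lane gravity feeder fixed to the table, dark base plate 260 (x) by 360 (y) by 8 mm. Origin on the table, 5 mm to the +y side of its middle. Its x runs from the near lane (nearer the robot, centred at x = -52 mm) to the far lane (x = +52 mm). The lanes slope down 10 degrees to its -y side, where the tray is; gates at y = -40 mm. Rocker bars run along y outside the lanes at x = -95 and +95 mm: gate at the -y end, paddle at the +y end.
- mouth_near (a point): Middle of the lip at the low end of the near lane, 51 mm above the table. Each lane is 58 mm wide inside, has 25 mm side walls and reaches 130 mm uphill (station +y) from here; its steel gate plate hangs 21 mm uphill of the lip.
- mouth_far (a point): The same for the far lane.
- paddle_near (a point): Middle of the top of the near lane's paddle, a black pad 34 mm (x) by 42 mm (y), 133 mm above the table when up, 85 mm from the rocker's axle (125 mm high, on an outer post 138 mm high). The gate is 100 mm beyond the axle. The point moves with the paddle.
- paddle_far (a point): The same for the far lane's paddle.
- rocker_near (a joint): Near lane's rocker, rad: 0 = gate down (shut), grows as the paddle is pressed, up to a stop at 0.55. The thick barrel can pass from about 0.40 (paddle middle about 35 mm down), the thin one sooner. A spring shuts it when let go; pressing takes about 3 N at first and 6 N near the stop.
- rocker_far (a joint): The same for the far lane's rocker.
- tray (a joint): Position of the tray on its rails along the station's x, m: 0 = midway between the lanes, -0.052 = end stop, right below the near lane's mouth, +0.052 = end stop below the far lane's mouth. It slides with about 1.5 N of friction and stays where it is left.
- tray_in (a point): Middle of the tray's floor, a shallow white V; the clear tray is 86 mm (x) by 92 mm (y) outside, origin 18 mm above the table; walls 3 mm thick up to 46 mm above the table (72 mm on the side away from the lanes). Axes as the station's.
- tray_tab (a point): Middle of the top edge of the tray's upright grey push tab: 10 mm thick (x), 30 mm wide (y), top 92 mm above the table, standing 76 mm from the tray's middle on the side away from the lanes. There is nothing above the base plate (8 mm) on either side of it.
- barrel_thick: The thicker lens barrel, black with a thin brass ring, a cylinder 44 mm in diameter and 52 mm long, about 0.2 kg, lying across one of the lanes behind its gate. Origin at its centre; x is its axis.
- barrel_thin: The thinner lens barrel, the same look and 52 mm length but 32 mm in diameter, lying in the other lane. Origin at its centre; x is its axis.
- lens_standing: Bystander: a short lens standing on the base plate between the two paddles, 48 mm in diameter, 46 mm high. Origin under its centre.
- spacer_ring: Bystander: aluminium ring 52 mm in diameter, 14 mm high, on the table just beyond the feeder. Origin under its centre.
- lens_cap: Bystander: black lens cap 60 mm in diameter, 10 mm high, on the table on the robot's side of the feeder. Origin under its centre.
- cleaner_bottle: Bystander: white bottle 48 mm in diameter, 110 mm high. Origin under its centre.
- screwdriver: Bystander: screwdriver 160 mm long, lying. Origin under its middle.
- screw_cup: Bystander: steel cup 64 mm in diameter, 45 mm high. Origin under its centre.
- lens_tall: Bystander: standing lens 68 mm in diameter, 85 mm high. Origin under its centre.
There are look-alikes about, which are no part of the job. Leave any purple or red look-alike of the barrel_thin alone.

How it is judged (in metres and radians):
On the way, in this order (a step that is already met when the one before it is completed fails the run):
1. the tray is against the end stop below the thick barrel's lane (((x of barrel_thick in the frame of station above 0 m and value of joint tray above 0.046 m) or (x of barrel_thick in the frame of station below 0 m and value of joint tray below -0.046 m)) and y of barrel_thick in the frame of station above -0.045 m), for 0.2 s.
2. that lane's paddle is pressed and its gate raised (((x of barrel_thick in the frame of station above 0 m and value of joint rocker_far above 0.3 rad) or (x of barrel_thick in the frame of station below 0 m and value of joint rocker_near above 0.3 rad))), for 0.1 s.
3. the thick barrel lies in the tray (x of barrel_thick in the frame of tray_in between -0.04 and 0.04 m and y of barrel_thick in the frame of tray_in between -0.042 and 0.042 m and z of barrel_thick in the frame of tray_in between 0 and 0.034 m), for 0.2 s.
At the end, for the whole second after the job is handed in: The thick barrel rests in the tray (centre within the tray's walls and less than 34 mm above its floor, slower than 0.03 m/s), the tray is within 6 mm of the end stop below that lane, the thin barrel is still behind its gate, and both gates are shut (rockers under 0.06 rad) (all of step 3 and ((x of barrel_thick in the frame of station above 0 m and value of joint tray above 0.046 m) or (x of barrel_thick in the frame of station below 0 m and value of joint tray below -0.046 m)) and linear speed of barrel_thick below 0.03 m/s and y of barrel_thin in the frame of station above -0.045 m and height (world z) of barrel_thin above 0.06 m and value of joint each of rocker_near, rocker_far below 0.06 rad); the robot touches nothing.
It fails at once if a barrel is touched by the robot (contact force between any of the fingers, the arm and barrel_thick above 0.5 N or contact force between any of the fingers, the arm and barrel_thin above 0.5 N).
It fails at once if the thin barrel's paddle is pressed or its gate lifted ((x of barrel_thin in the frame of station above 0 m and value of joint rocker_far above 0.12 rad) or (x of barrel_thin in the frame of station below 0 m and value of joint rocker_near above 0.12 rad)).
It fails at once if the thin barrel leaves its place behind the gate (not (y of barrel_thin in the frame of station above -0.045 m and height (world z) of barrel_thin above 0.06 m)).
It fails at once if a bystander is shifted by more than 20 mm (distance of any of lens_standing, spacer_ring, lens_cap, cleaner_bottle, screwdriver, screw_cup, lens_tall from where it was at the start of the episode above 0.02 m).
It also fails if it takes over 48 s, if anything falls off the work surface, if the arm or the gripper's body presses on something with over 40 N, if the wrist force passes 120 N, or if a joint passes its speed limit or range.

## Working session

There is one attempt and no reset: what is moved stays moved. The work goes in short steps, Python scripts to look and compute and a tool call to move; the robot and the scene stay as the last step left them, time stands still between calls to the robot, and variables do not carry over. Pictures are saved under pics/ and viewed, and the job is handed in when it is done.

Besides the shell and the picture viewer there is one more tool, called after ">>>" as a command line: name --argument value ..., lists and objects as JSON in quotes. move_arm: Moves the arm, as the interface text tells. Its arguments: {"type":"object","properties":{"moves":{"type":"array"}},"required":["moves"]}

```bash
mkdir -p pics; cat > h.py <<'E'
from rig import bot, vision, order
import numpy as np, cv2, pickle
def cap(n):
    s=bot.read_state(); c=vision.capture(n)
    if 'pose' not in c:
        T=np.eye(4);T[:3,:3]=s['tcp_rot'];T[:3,3]=s['position'];c['pose']=T@c['hand_eye']
    pickle.dump(c,open(n+'.pkl','wb')); return c
def ld(n): return pickle.load(open(n+'.pkl','rb'))
def ray(c,u,v):
    K=np.array([[c['fx'],0,c['cx']],[0,c['fy'],c['cy']],[0,0,1]])
    p=cv2.undistortPoints(np.array([[[u,v]]],float),K,np.array([c['k1'],0,0,0.]))[0,0]
    P=c['pose']; return P[:3,3],P[:3,:3]@np.array([p[0],p[1],1])
def onz(c,u,v,z):
    o,d=ray(c,u,v); return o+d*(z-o[2])/d[2]
def dep(c,u,v):
    o,d=ray(c,u,v); return o+d*c['z_map'][int(round(v)),int(round(u))]
def proj(c,p):
    T=np.linalg.inv(c['pose']);q=T[:3,:3]@p+T[:3,3];s=q[:2]/q[2];s=s*(1+c['k1']*(s@s))
    return s[0]*c['fx']+c['cx'],s[1]*c['fy']+c['cy']
E
python3 - <<'E'
from h import *
for n in ['scene','top','wrist']:
    c=cap(n); cv2.imwrite(f'pics/{n}0.png',c['image'][:,:,::-1]); print(n,c['fx'],c['k1'],c['pose'].round(3).tolist())
s=bot.read_state();print(s, bot.hold_point_z)
E
```

```text
scene 447.6435628860357 -0.06749047766890372 [[-0.893, 0.285, -0.348, 0.894], [0.45, 0.588, -0.673, 0.7], [0.013, -0.757, -0.653, 0.79], [0.0, 0.0, 0.0, 1.0]]
top 505.51345088053273 -0.05329230944724653 [[0.026, -0.976, 0.214, 0.253], [-1.0, -0.025, 0.008, -0.021], [-0.002, -0.214, -0.977, 1.388], [0.0, 0.0, 0.0, 1.0]]
wrist 296.0924550786829 -0.010402196894170847 [[0.387, 0.891, 0.239, 0.176], [0.922, -0.373, -0.102, 0.603], [-0.002, 0.26, -0.966, 0.383], [0.0, 0.0, 0.0, 1.0]]
{'time_s': 0.15, 'joint_positions': array([ 5.70376541e+01,  3.02687101e+01,  8.21406479e+01, -5.44114124e-04,
        6.76904796e+01, -1.02263608e+01]), 'qvel': array([-0.00452928, -0.2389564 , -0.07539548,  0.02185552, -0.0587554 ,
        0.00982325]), 'tau': array([ 1.12661387e-04, -4.40430129e+01, -1.76842225e+01,  6.32617786e-02,
        5.52512321e-02, -9.74852651e-05]), 'position': array([0.24119877, 0.57595473, 0.22176897]), 'tcp_rot': array([[-9.22296791e-01,  3.86481234e-01, -9.40698464e-04],
       [ 3.86482262e-01,  9.22295674e-01, -1.46678248e-03],
       [ 3.00718223e-04, -1.71637204e-03, -9.99998482e-01]]), 'force': array([-0.43368399,  0.15213784,  0.76210539]), 'moment': array([ 0.00810421, -0.01021079, -0.01526163]), 'opening': 0.9971645461579121} 0.0187
```

View pics/scene0.png

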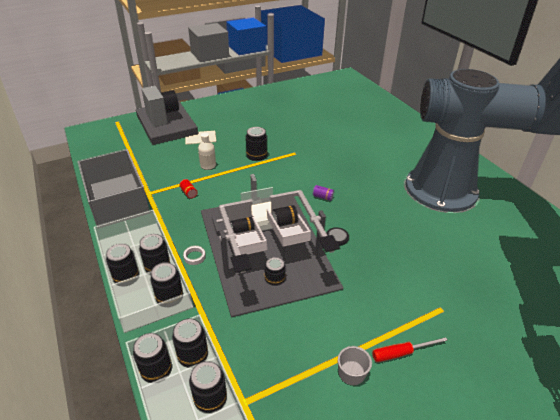

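View pics/top0.png

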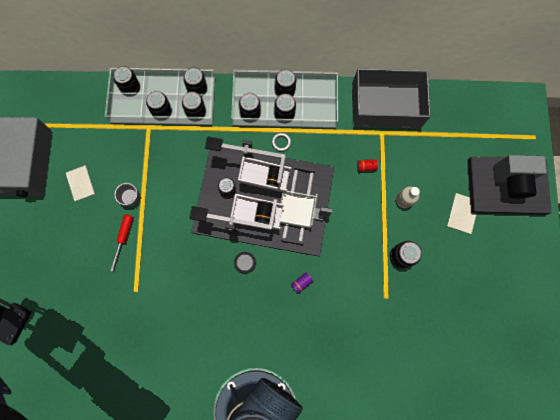

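View pics/wrist0.png

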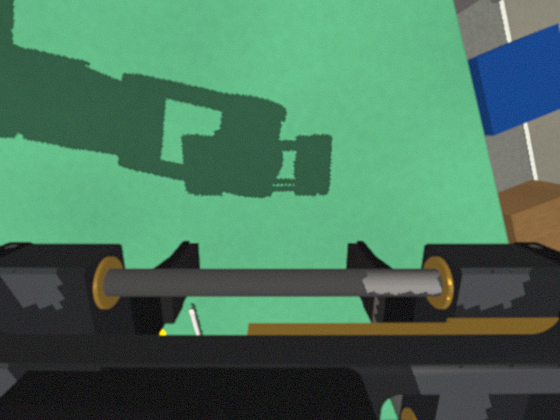

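```bash
python3 - <<'E'
from h import *
c=ld('top');a=c['image'][130:260,185:340,::-1];cv2.imwrite('pics/topz.png',cv2.resize(a,None,fx=5,fy=4.6,interpolation=2)[:600])
c=ld('scene');a=c['image'][165:310,195:355,::-1];cv2.imwrite('pics/scz.png',cv2.resize(a,None,fx=4,fy=4,interpolation=2))
E
```

```text
(no output)
```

View pics/topz.png

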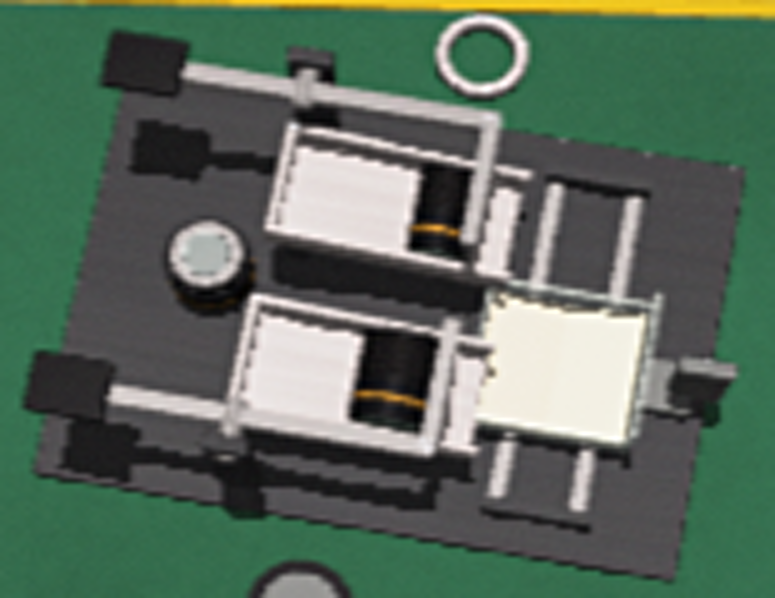

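View pics/scz.png

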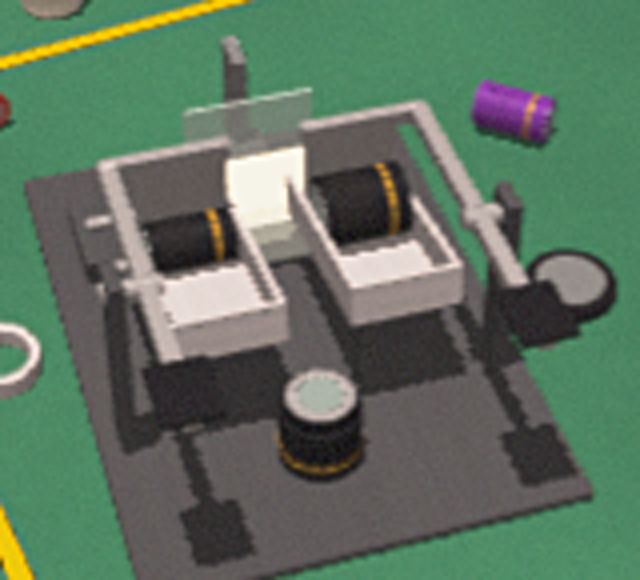

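```bash
python3 - <<'E'
from h import *
c=ld('top')
Z=lambda x,y:(185+x/5-.4,130+y/4.6-.4)
BL=onz(c,*Z(37,475),.008);BR=onz(c,*Z(674,579),.008);TR=onz(c,*Z(746,169),.008)
print(BL,BR,TR, np.linalg.norm(BR-BL),np.linalg.norm(TR-BR))
yd=BL-BR; yd/=np.linalg.norm(yd); xd=TR-BR; xd/=np.linalg.norm(xd); print(np.degrees(np.arctan2(-yd[0],yd[1])),np.degrees(np.arctan2(xd[1],xd[0])))
for n,p in dict(padN=(70,384),padF=(146,62),tab=(703,367),thick=(395,380),thin=(440,205)).items():
    print(n,dep(c,*Z(*p)))
print('pad 133',onz(c,*Z(70,384),.133),onz(c,*Z(146,62),.133),'tab',onz(c,*Z(703,367),.092))
s=ld('scene');Y=lambda x,y:(195+x/4-.4,165+y/4-.4)
for n,p in dict(padN=(541,312),padF=(183,388),tab=(232,45),thick=(350,190),thin=(180,235)).items():
    print(n,dep(s,*Y(*p)))
print(onz(s,*Y(541,308),.133),onz(s,*Y(183,388),.133),'tab',onz(s,*Y(232,41),.092))
E
```

```text
[0.46230399 0.18869968 0.008     ] [ 0.40884545 -0.16324106  0.008     ] [ 0.66334819 -0.2034438   0.008     ] 0.35597766401950365 0.2576585026978317
-8.637002166818911 -8.97660140016118
padN [0.49455272 0.15591662 0.13212974]
padF [0.68213295 0.1264113  0.13116836]
tab [ 0.52043693 -0.1692998   0.09259802]
thick [ 0.50615234 -0.00848523  0.10611326]
thin [ 0.61255394 -0.02953407  0.09194864]
pad 133 [0.49438552 0.15579401 0.133     ] [0.68150805 0.12619642 0.133     ] tab [ 0.52056026 -0.1693682   0.092     ]
padN [0.49339695 0.1589059  0.13429343]
padF [0.68208294 0.12756491 0.13539249]
tab [ 0.5205866  -0.17553373  0.09406703]
thick [ 0.52143047 -0.00390913  0.10221589]
thin [ 0.62115403 -0.02558739  0.08836611]
[0.49104426 0.15530029 0.133     ] [0.68130913 0.12547452 0.133     ] tab [ 0.51765504 -0.18219902  0.092     ]
```

>>> move_arm --moves '[{"hand": 0,"wz": -7},{"hand": 0,"wz": -7},{"hand": 0,"x": -0.6,"y": -1},{"hand": 0,"x": -0.6,"y": -1},{"hand": 0,"x": -0.6,"y": -1},{"hand": 0,"x": -0.6,"y": -1},{"hand": 0,"x": -0.6,"y": -1},{"hand": 0,"x": -0.6,"y": -1},{"hand": 0,"x": -0.6,"y": -1},{"hand": 0,"x": -0.6,"y": -1},{"hand": 0,"x": -0.6,"y": -1},{"hand": 0,"x": -0.6,"y": -1},{"hand": 0,"x": -0.6,"y": -1},{"hand": 0,"x": -0.6,"y": -1},{"hand": 0,"x": -0.6,"y": -1},{"hand": 0,"x": -0.6,"y": -1},{"hand": 0,"x": -0.6,"y": -1},{"hand": 0,"x": -0.6,"y": -1},{"hand": 0,"x": -0.6,"y": -1},{"hand": 0,"x": -0.6,"y": -1}]'

```text
schema error: expected keys hand, x, y, z, wx, wy, wz
```

>>> move_arm --moves '[{"hand": 0,"x": 0,"y": 0,"z": 0,"wx": 0,"wy": 0,"wz": -7},{"hand": 0,"x": 0,"y": 0,"z": 0,"wx": 0,"wy": 0,"wz": -7},{"hand": 0,"x": -0.6,"y": -1,"z": 0,"wx": 0,"wy": 0,"wz": 0},{"hand": 0,"x": -0.6,"y": -1,"z": 0,"wx": 0,"wy": 0,"wz": 0},{"hand": 0,"x": -0.6,"y": -1,"z": 0,"wx": 0,"wy": 0,"wz": 0},{"hand": 0,"x": -0.6,"y": -1,"z": 0,"wx": 0,"wy": 0,"wz": 0},{"hand": 0,"x": -0.6,"y": -1,"z": 0,"wx": 0,"wy": 0,"wz": 0},{"hand": 0,"x": -0.6,"y": -1,"z": 0,"wx": 0,"wy": 0,"wz": 0},{"hand": 0,"x": -0.6,"y": -1,"z": 0,"wx": 0,"wy": 0,"wz": 0},{"hand": 0,"x": -0.6,"y": -1,"z": 0,"wx": 0,"wy": 0,"wz": 0},{"hand": 0,"x": -0.6,"y": -1,"z": 0,"wx": 0,"wy": 0,"wz": 0},{"hand": 0,"x": -0.6,"y": -1,"z": 0,"wx": 0,"wy": 0,"wz": 0},{"hand": 0,"x": -0.6,"y": -1,"z": 0,"wx": 0,"wy": 0,"wz": 0},{"hand": 0,"x": -0.6,"y": -1,"z": 0,"wx": 0,"wy": 0,"wz": 0},{"hand": 0,"x": -0.6,"y": -1,"z": 0,"wx": 0,"wy": 0,"wz": 0},{"hand": 0,"x": -0.6,"y": -1,"z": 0,"wx": 0,"wy": 0,"wz": 0},{"hand": 0,"x": -0.6,"y": -1,"z": 0,"wx": 0,"wy": 0,"wz": 0},{"hand": 0,"x": -0.6,"y": -1,"z": 0,"wx": 0,"wy": 0,"wz": 0},{"hand": 0,"x": -0.6,"y": -1,"z": 0,"wx": 0,"wy": 0,"wz": 0},{"hand": 0,"x": -0.6,"y": -1,"z": 0,"wx": 0,"wy": 0,"wz": 0}]'

```text
time_s: 2.15
position: [0.4402, 0.0895, 0.2225]
tcp_rot: [[-0.988, 0.152, -0.0], [0.152, 0.988, 0.0], [0.0, 0.0, -1.0]]
force: [0.2, -0.2, 0.0]
opening: 0.007
```

>>> move_arm --moves '[{"hand": 0,"x": -0.6,"y": -1,"z": 0,"wx": 0,"wy": 0,"wz": 0},{"hand": 0,"x": -0.6,"y": -1,"z": 0,"wx": 0,"wy": 0,"wz": 0},{"hand": 0,"x": -0.6,"y": -1,"z": 0,"wx": 0,"wy": 0,"wz": 0},{"hand": 0,"x": -0.6,"y": -1,"z": 0,"wx": 0,"wy": 0,"wz": 0},{"hand": 0,"x": -0.6,"y": -1,"z": 0,"wx": 0,"wy": 0,"wz": 0},{"hand": 0,"x": -0.6,"y": -1,"z": 0,"wx": 0,"wy": 0,"wz": 0},{"hand": 0,"x": -0.6,"y": -1,"z": 0,"wx": 0,"wy": 0,"wz": 0},{"hand": 0,"x": -0.6,"y": -1,"z": 0,"wx": 0,"wy": 0,"wz": 0},{"hand": 0,"x": -0.6,"y": -1,"z": 0,"wx": 0,"wy": 0,"wz": 0},{"hand": 0,"x": -0.6,"y": -1,"z": 0,"wx": 0,"wy": 0,"wz": 0},{"hand": 0,"x": 0,"y": 0,"z": 0,"wx": 0,"wy": 0,"wz": 0}]'

```text
time_s: 3.25
position: [0.5521, -0.1831, 0.2224]
tcp_rot: [[-0.988, 0.155, 0.002], [0.155, 0.988, -0.002], [-0.003, -0.002, -1.0]]
force: [-0.3, 1.4, 0.2]
opening: 0.008
```

```bash
python3 - <<'E'
from h import *
c=cap('scene');t=bot.read_state()['position']
a=c['image'][100:310,150:400,::-1].copy();b=cv2.resize(a,None,fx=3.2,fy=2.8,interpolation=2);cv2.imwrite('pics/s1.png',b[:600,:800])
c=cap('wrist');cv2.imwrite('pics/w1.png',c['image'][:,:,::-1]);print(t)
E
```

```text
[ 0.55066912 -0.18075344  0.22208163]
```

View pics/s1.png

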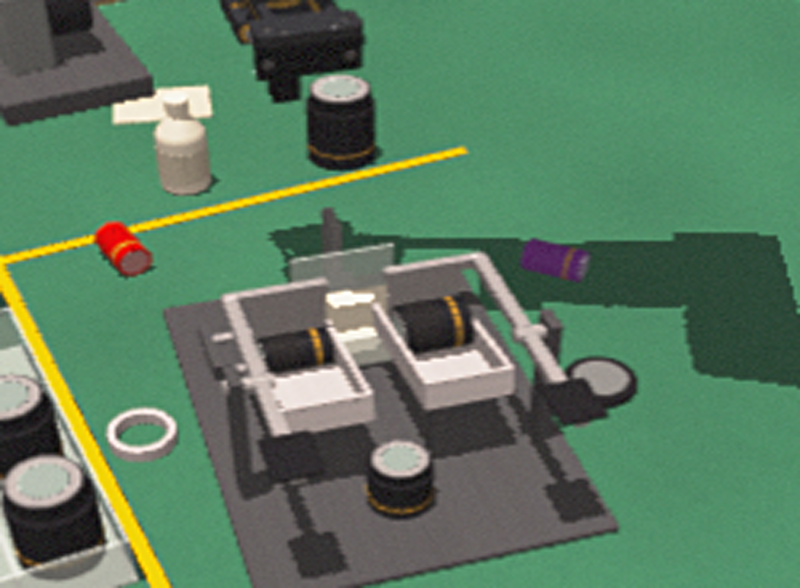

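View pics/w1.png

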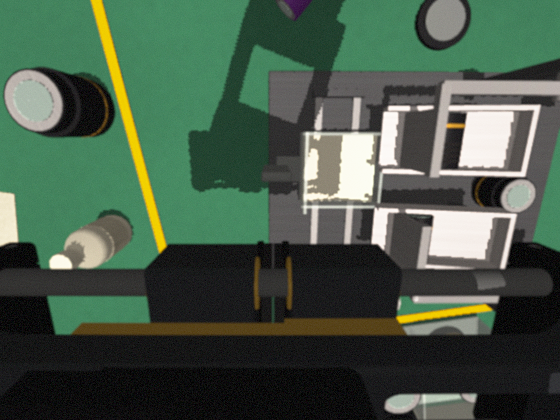

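```bash
python3 - <<'E'
from h import *
c=ld('wrist');a=c['image'][120:220,240:400,::-1];cv2.imwrite('pics/w1z.png',cv2.resize(cv2.convertScaleAbs(a,alpha=1.8),None,fx=5,fy=5,interpolation=2))
E
```

```text
(no output)
```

View pics/w1z.png

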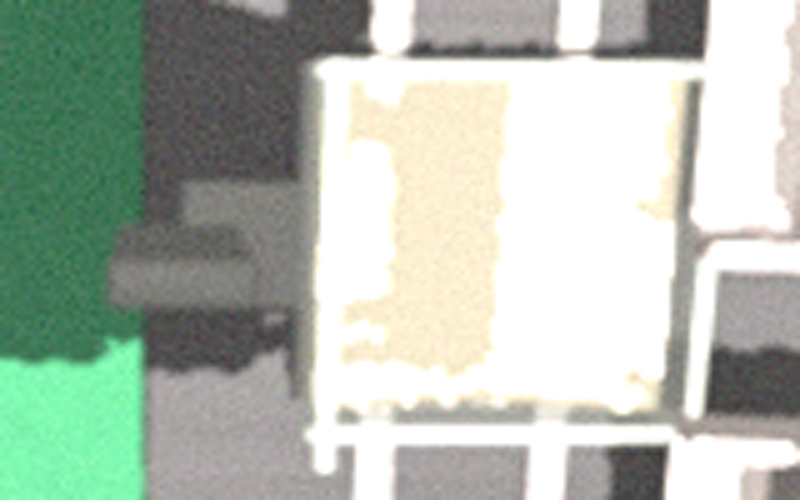

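```bash
python3 - <<'E'
from h import *
c=ld('wrist')
R=np.array([[.988,-.155],[.155,.988]])
st=lambda p:(R@(p[:2]-[.566,-.0005])).round(4)
R=np.array([[.988,-.1547],[.1547,.988]])
for p in [(182,282),(110,282),(255,282),(182,262),(182,304)]:
    q=onz(c,240+p[0]/5-.4,120+p[1]/5-.4,.092);print(q,st(q))
print(dep(c,276,176),st(bot.read_state()['position']))
E
```

```text
[ 0.52093265 -0.17280775  0.092     ] [-0.0179 -0.1772]
[ 0.51873865 -0.18683779  0.092     ] [-0.0179 -0.1914]
[ 0.52315545 -0.1585815   0.092     ] [-0.0179 -0.1628]
[ 0.51703993 -0.17221102  0.092     ] [-0.0218 -0.1772]
[ 0.52524594 -0.17346893  0.092     ] [-0.0135 -0.1772]
[ 0.52086821 -0.17280324  0.09246611] [ 0.0117 -0.1792]
```

>>> move_arm --moves '[{"hand": 0,"x": 0,"y": 0,"z": 1,"wx": 0,"wy": 0,"wz": 0},{"hand": 0,"x": 0,"y": 0,"z": 1,"wx": 0,"wy": 0,"wz": 0},{"hand": 0,"x": 0,"y": 0,"z": 1,"wx": 0,"wy": 0,"wz": 0},{"hand": 0,"x": 0,"y": 0,"z": 1,"wx": 0,"wy": 0,"wz": 0},{"hand": 0,"x": 0,"y": 0,"z": 1,"wx": 0,"wy": 0,"wz": 0},{"hand": 0,"x": 0,"y": 0,"z": 1,"wx": 0,"wy": 0,"wz": 0},{"hand": 0,"x": 0,"y": 0,"z": 0.6,"wx": 0,"wy": 0,"wz": 0},{"hand": 0,"x": 0,"y": 0,"z": 0,"wx": 0,"wy": 0,"wz": 0}]'

```text
time_s: 4.15
position: [0.548, -0.1768, 0.0555]
tcp_rot: [[-0.989, 0.151, -0.006], [0.151, 0.989, 0.003], [0.006, 0.002, -1.0]]
force: [0.2, 0.0, -1.0]
opening: 0.006
```

>>> move_arm --moves '[{"hand": 0,"x": 0.3,"y": 0,"z": 0,"wx": 0,"wy": 0,"wz": 0},{"hand": 0,"x": 0.3,"y": 0,"z": 0,"wx": 0,"wy": 0,"wz": 0},{"hand": 0,"x": 0.2,"y": 0,"z": 0,"wx": 0,"wy": 0,"wz": 0},{"hand": 0,"x": 0.2,"y": 0,"z": 0,"wx": 0,"wy": 0,"wz": 0},{"hand": 0,"x": 0.2,"y": 0,"z": 0,"wx": 0,"wy": 0,"wz": 0},{"hand": 0,"x": 0.2,"y": 0,"z": 0,"wx": 0,"wy": 0,"wz": 0},{"hand": 0,"x": 0.2,"y": 0,"z": 0,"wx": 0,"wy": 0,"wz": 0},{"hand": 0,"x": 0,"y": 0,"z": 0,"wx": 0,"wy": 0,"wz": 0}]'

```text
time_s: 4.95
position: [0.5096, -0.1729, 0.0575]
tcp_rot: [[-0.988, 0.152, -0.002], [0.152, 0.988, 0.001], [0.002, 0.0, -1.0]]
force: [0.6, 0.1, -0.3]
opening: 0.006
```

>>> move_arm --moves '[{"hand": 0,"x": 0.1,"y": 0,"z": 0,"wx": 0,"wy": 0,"wz": 0},{"hand": 0,"x": 0.1,"y": 0,"z": 0,"wx": 0,"wy": 0,"wz": 0},{"hand": 0,"x": 0.1,"y": 0,"z": 0,"wx": 0,"wy": 0,"wz": 0},{"hand": 0,"x": 0,"y": 0,"z": 0,"wx": 0,"wy": 0,"wz": 0}]'

```text
time_s: 5.35
position: [0.5028, -0.1719, 0.0574]
tcp_rot: [[-0.988, 0.152, -0.001], [0.152, 0.988, 0.0], [0.001, 0.0, -1.0]]
force: [1.0, -0.0, 0.2]
opening: 0.007
```

>>> move_arm --moves '[{"hand": 0,"x": 0.08,"y": 0,"z": 0,"wx": 0,"wy": 0,"wz": 0},{"hand": 0,"x": 0,"y": 0,"z": 0,"wx": 0,"wy": 0,"wz": 0}]'

```text
time_s: 5.55
position: [0.5025, -0.1719, 0.0575]
tcp_rot: [[-0.988, 0.153, 0.003], [0.153, 0.988, -0.001], [-0.003, -0.0, -1.0]]
force: [4.3, 1.3, -2.0]
opening: 0.008
```

>>> move_arm --moves '[{"hand": 0,"x": 0.1,"y": 0,"z": 0,"wx": 0,"wy": 0,"wz": 0},{"hand": 0,"x": 0,"y": 0,"z": 0,"wx": 0,"wy": 0,"wz": 0},{"hand": 0,"x": 0,"y": 0,"z": 0,"wx": 0,"wy": 0,"wz": 0}]'

```text
time_s: 5.85
position: [0.5026, -0.1721, 0.0577]
tcp_rot: [[-0.988, 0.153, 0.007], [0.153, 0.988, -0.002], [-0.008, -0.001, -1.0]]
force: [9.8, 2.4, -4.2]
opening: 0.007
```

```bash
python3 - <<'E'
from h import *
c=cap('top');a=c['image'][130:260,185:340,::-1];cv2.imwrite('pics/top2.png',cv2.resize(a,None,fx=5,fy=4.6,interpolation=2)[:600])
c=cap('scene');a=c['image'][165:310,195:355,::-1];cv2.imwrite('pics/s2.png',cv2.resize(a,None,fx=4,fy=4,interpolation=2))
E
```

```text
(no output)
```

View pics/top2.png

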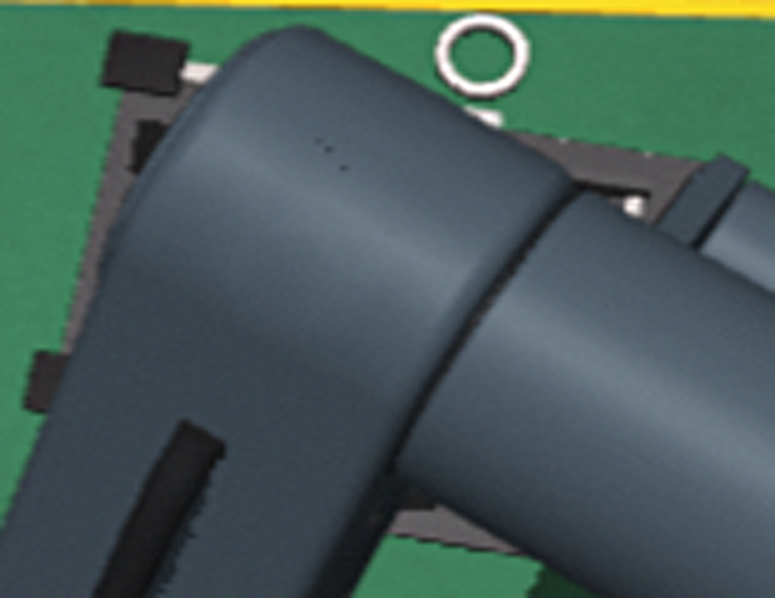

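View pics/s2.png

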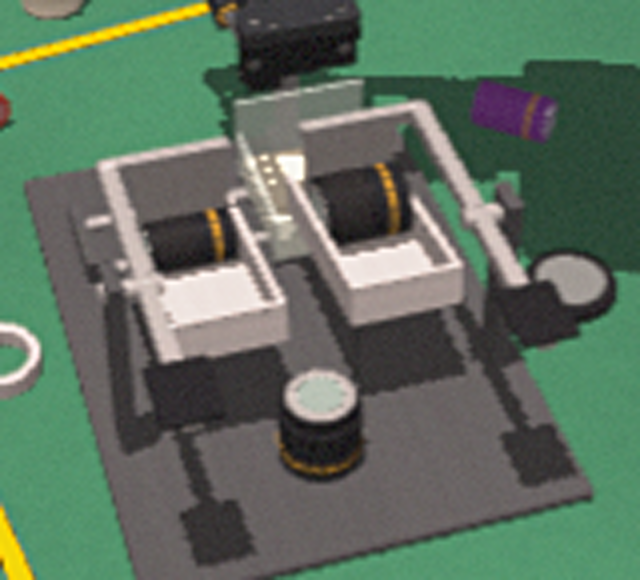

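>>> move_arm --moves '[{"hand": 0,"x": -0.3,"y": 0,"z": 0,"wx": 0,"wy": 0,"wz": 0},{"hand": 0,"x": -0.3,"y": 0,"z": 0,"wx": 0,"wy": 0,"wz": 0},{"hand": 0,"x": 0,"y": 0,"z": -1,"wx": 0,"wy": 0,"wz": 0},{"hand": 0,"x": 0,"y": 0,"z": -1,"wx": 0,"wy": 0,"wz": 0},{"hand": 0,"x": 0,"y": 0,"z": -1,"wx": 0,"wy": 0,"wz": 0},{"hand": 0,"x": 0,"y": 0,"z": -1,"wx": 0,"wy": 0,"wz": 0},{"hand": 0,"x": 0,"y": 0,"z": -1,"wx": 0,"wy": 0,"wz": 0},{"hand": 0,"x": 0,"y": 0,"z": -1,"wx": 0,"wy": 0,"wz": 0},{"hand": 0,"x": 0,"y": 0,"z": -1,"wx": 0,"wy": 0,"wz": 0},{"hand": 0,"x": 0,"y": 0,"z": 0,"wx": 0,"wy": 0,"wz": 0},{"hand": 0,"x": 0,"y": 0,"z": 0,"wx": 0,"wy": 0,"wz": 0}]'

```text
time_s: 7.05
position: [0.5132, -0.1735, 0.2324]
tcp_rot: [[-0.988, 0.152, -0.001], [0.152, 0.988, -0.0], [0.001, -0.0, -1.0]]
force: [-0.8, -0.3, 0.2]
opening: 0.006
```

```bash
python3 - <<'E'
from h import *
c=cap('wrist');a=c['image'][60:220,240:520,::-1];cv2.imwrite('pics/w3.png',cv2.resize(cv2.convertScaleAbs(a,alpha=1.6),None,fx=2.8,fy=2.8,interpolation=2))
E
```

```text
(no output)
```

View pics/w3.png

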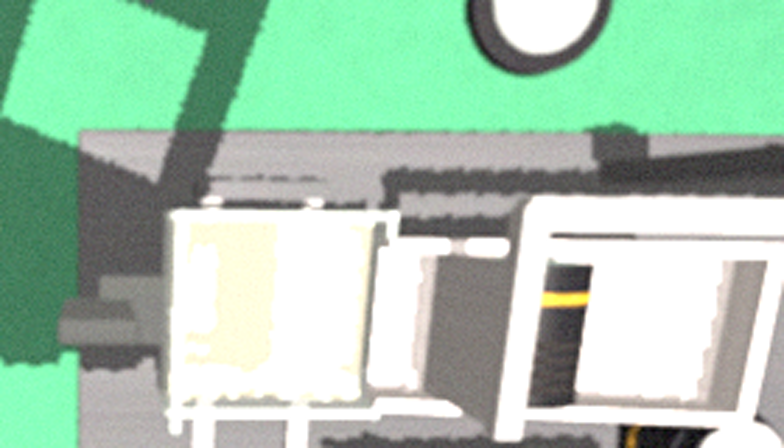

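```bash
python3 - <<'E'
from h import *
c=ld('wrist')
R=np.array([[.988,-.1547],[.1547,.988]])
st=lambda p:(R@(p[:2]-[.566,-.0005])).round(4)
q=onz(c,240+97/2.8-.4,60+322/2.8-.4,.092);print(q,st(q),dep(c,274,175))
for v in (133,):
  q=onz(c,240+90/2.8,60+133/2.8-.4,.008);print('plate edge',st(q))
print('lip sides',[st(onz(c,240+x/2.8,60+y/2.8,z)) for x,y,z in ((405,242,.06),(405,398,.05))])
E
```

```text
[ 0.48310527 -0.16727711  0.092     ] [-0.0561 -0.1776] [ 0.48361034 -0.16759988  0.09095584]
plate edge [-0.1282 -0.18  ]
lip sides [array([-0.0833, -0.0558]), array([-0.0181, -0.0456])]
```

>>> move_arm --moves '[{"hand": 0,"x": 0.21,"y": 1,"z": 0,"wx": 0,"wy": 0,"wz": 0},{"hand": 0,"x": 0.21,"y": 1,"z": 0,"wx": 0,"wy": 0,"wz": 0},{"hand": 0,"x": 0.21,"y": 1,"z": 0,"wx": 0,"wy": 0,"wz": 0},{"hand": 0,"x": 0.21,"y": 1,"z": 0,"wx": 0,"wy": 0,"wz": 0},{"hand": 0,"x": 0.21,"y": 1,"z": 0,"wx": 0,"wy": 0,"wz": 0},{"hand": 0,"x": 0.21,"y": 1,"z": 0,"wx": 0,"wy": 0,"wz": 0},{"hand": 0,"x": 0.21,"y": 1,"z": 0,"wx": 0,"wy": 0,"wz": 0},{"hand": 0,"x": 0.21,"y": 1,"z": 0,"wx": 0,"wy": 0,"wz": 0},{"hand": 0,"x": 0.21,"y": 1,"z": 0,"wx": 0,"wy": 0,"wz": 0},{"hand": 0,"x": 0.21,"y": 1,"z": 0,"wx": 0,"wy": 0,"wz": 0},{"hand": 0,"x": 0.21,"y": 1,"z": 0,"wx": 0,"wy": 0,"wz": 0},{"hand": 0,"x": 0.21,"y": 1,"z": 0,"wx": 0,"wy": 0,"wz": 0},{"hand": 0,"x": 0.21,"y": 0.9,"z": 0,"wx": 0,"wy": 0,"wz": 0},{"hand": 0,"x": 0,"y": 0,"z": 1,"wx": 0,"wy": 0,"wz": 0},{"hand": 0,"x": 0,"y": 0,"z": 0.7,"wx": 0,"wy": 0,"wz": 0},{"hand": 0,"x": 0,"y": 0,"z": 0,"wx": 0,"wy": 0,"wz": 0}]'

```text
time_s: 8.7
position: [0.4919, 0.1554, 0.1863]
tcp_rot: [[-0.988, 0.151, -0.01], [0.151, 0.988, -0.001], [0.009, -0.002, -1.0]]
force: [-0.4, 1.1, 0.0]
opening: 0.006
```

```bash
python3 - <<'E'
from h import *
print(bot.read_state()['position'])
c=cap('scene');a=c['image'][165:310,195:355,::-1];cv2.imwrite('pics/s4.png',cv2.resize(a,None,fx=4,fy=4,interpolation=2))
c=cap('wrist');cv2.imwrite('pics/w4.png',c['image'][:,:,::-1])
E
```

```text
[0.49193984 0.15539636 0.18633442]
```

View pics/s4.png

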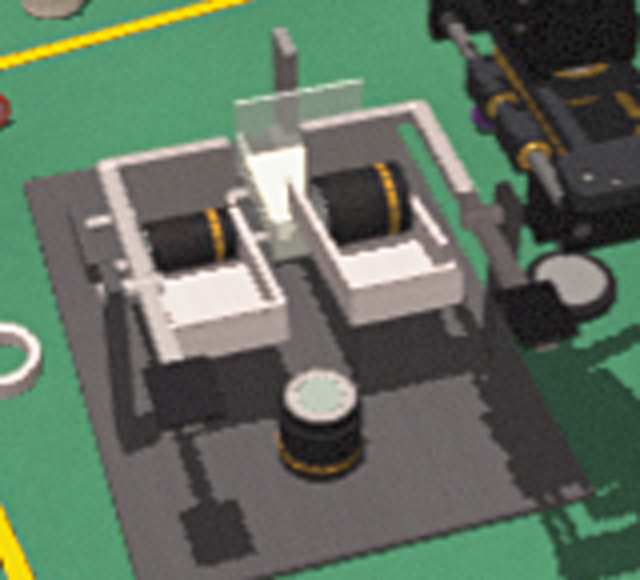

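View pics/w4.png

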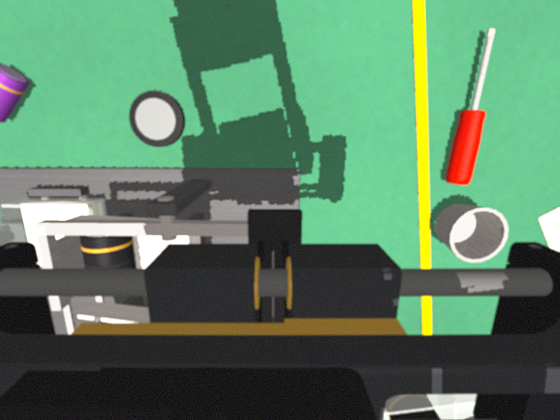

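>>> move_arm --moves '[{"hand": 0,"x": 0,"y": 0,"z": 1,"wx": 0,"wy": 0,"wz": 0},{"hand": 0,"x": 0,"y": 0,"z": 0.8,"wx": 0,"wy": 0,"wz": 0},{"hand": 0,"x": 0,"y": 0,"z": 0.3,"wx": 0,"wy": 0,"wz": 0},{"hand": 0,"x": 0,"y": 0,"z": 0.3,"wx": 0,"wy": 0,"wz": 0},{"hand": 0,"x": 0,"y": 0,"z": 0.3,"wx": 0,"wy": 0,"wz": 0},{"hand": 0,"x": 0,"y": 0,"z": 0.3,"wx": 0,"wy": 0,"wz": 0},{"hand": 0,"x": 0,"y": 0,"z": 0.3,"wx": 0,"wy": 0,"wz": 0},{"hand": 0,"x": 0,"y": 0,"z": 0.2,"wx": 0,"wy": 0,"wz": 0},{"hand": 0,"x": 0,"y": 0,"z": 0,"wx": 0,"wy": 0,"wz": 0},{"hand": 0,"x": 0,"y": 0,"z": 0,"wx": 0,"wy": 0,"wz": 0}]'

```text
time_s: 9.8
position: [0.4961, 0.1554, 0.1029]
tcp_rot: [[-0.988, 0.152, 0.002], [0.152, 0.988, -0.0], [-0.002, 0.0, -1.0]]
force: [-0.9, -0.6, 4.8]
opening: 0.006
```

```bash
python3 - <<'E'
from h import *
c=cap('scene');a=c['image'][165:310,195:355,::-1];cv2.imwrite('pics/s5.png',cv2.resize(a,None,fx=4,fy=4,interpolation=2))
E
```

```text
(no output)
```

View pics/s5.png

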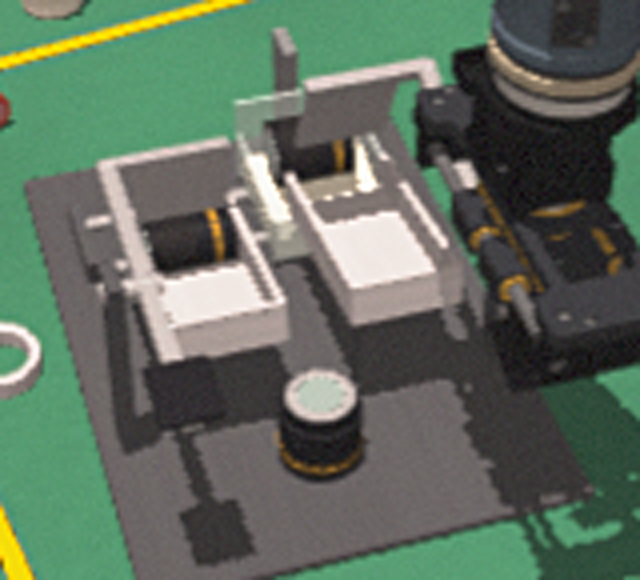

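>>> move_arm --moves '[{"hand": 0,"x": 0,"y": 0,"z": 0,"wx": 0,"wy": 0,"wz": 0},{"hand": 0,"x": 0,"y": 0,"z": 0,"wx": 0,"wy": 0,"wz": 0},{"hand": 0,"x": 0,"y": 0,"z": 0,"wx": 0,"wy": 0,"wz": 0},{"hand": 0,"x": 0,"y": 0,"z": 0,"wx": 0,"wy": 0,"wz": 0},{"hand": 0,"x": 0,"y": 0,"z": 0,"wx": 0,"wy": 0,"wz": 0},{"hand": 0,"x": 0,"y": 0,"z": 0,"wx": 0,"wy": 0,"wz": 0},{"hand": 0,"x": 0,"y": 0,"z": 0,"wx": 0,"wy": 0,"wz": 0},{"hand": 0,"x": 0,"y": 0,"z": 0,"wx": 0,"wy": 0,"wz": 0}]'

```text
time_s: 10.65
position: [0.4961, 0.1555, 0.1031]
tcp_rot: [[-0.988, 0.152, 0.002], [0.152, 0.988, 0.0], [-0.002, 0.0, -1.0]]
force: [-0.3, 0.1, 4.4]
opening: 0.003
```

```bash
python3 - <<'E'
from h import *
c=cap('scene');a=c['image'][165:310,195:355,::-1];cv2.imwrite('pics/s6.png',cv2.resize(a,None,fx=4,fy=4,interpolation=2))
E
```

```text
(no output)
```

View pics/s6.png

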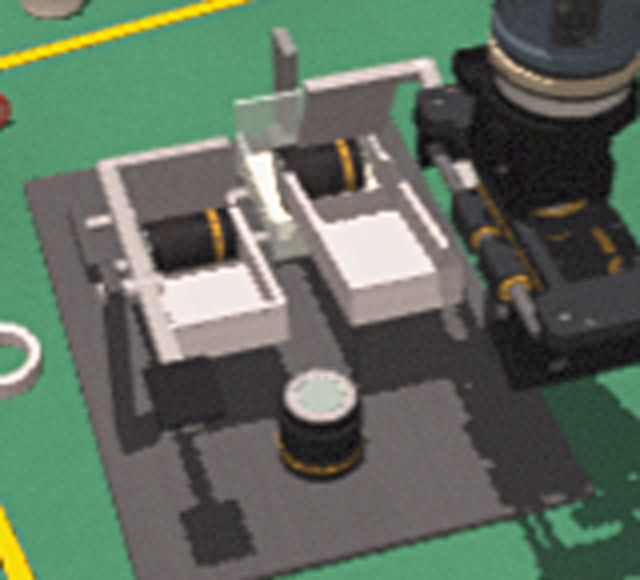

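```bash
python3 - <<'E'
from h import *
R=np.array([[.988,-.1547],[.1547,.988]])
c=cap('scene')
for x,y in ((325,148),(325,160),(325,175),(300,165)):
    q=dep(c,195+x/4-.4,165+y/4-.4); print(q,(R@(q[:2]-[.566,-.0005])).round(4))
E
```

```text
[ 0.49428917 -0.09075945  0.05999128] [-0.0569 -0.1003]
[ 0.49641485 -0.08637045  0.05404225] [-0.0555 -0.0956]
[ 0.50067766 -0.07770938  0.04962637] [-0.0526 -0.0864]
[ 0.51490229 -0.08494816  0.05770746] [-0.0374 -0.0913]
```

>>> move_arm --moves '[{"hand": 0,"x": 0,"y": 0,"z": 0,"wx": 0,"wy": 0,"wz": 0},{"hand": 0,"x": 0,"y": 0,"z": 0,"wx": 0,"wy": 0,"wz": 0},{"hand": 0,"x": 0,"y": 0,"z": 0,"wx": 0,"wy": 0,"wz": 0},{"hand": 0,"x": 0,"y": 0,"z": 0,"wx": 0,"wy": 0,"wz": 0},{"hand": 0,"x": 0,"y": 0,"z": 0,"wx": 0,"wy": 0,"wz": 0}]'

```text
time_s: 11.25
position: [0.4961, 0.1555, 0.1032]
tcp_rot: [[-0.988, 0.152, 0.002], [0.152, 0.988, 0.0], [-0.002, 0.0, -1.0]]
force: [-1.2, -1.7, 5.1]
opening: 0.001
```

```bash
python3 - <<'E'
from h import *
R=np.array([[.988,-.1547],[.1547,.988]])
c=cap('scene')
a=c['image'][165:310,195:355,::-1];cv2.imwrite('pics/s7.png',cv2.resize(a,None,fx=4,fy=4,interpolation=2))
for x,y in ((325,148),(325,160),(325,175),(300,165)):
    q=dep(c,195+x/4-.4,165+y/4-.4); print(q,(R@(q[:2]-[.566,-.0005])).round(4))
E
```

```text
[0.8939191  0.69982961 0.79035897] [0.2156 0.7427]
[ 0.49857294 -0.08210209  0.0580398 ] [-0.054  -0.0911]
[ 0.50130374 -0.07647146  0.05080569] [-0.0522 -0.0851]
[ 0.51485223 -0.08505181  0.0576107 ] [-0.0375 -0.0914]
```

View pics/s7.png

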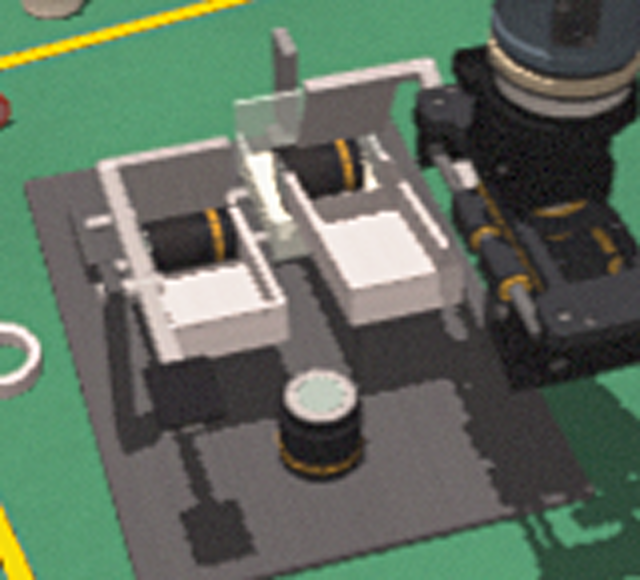

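>>> move_arm --moves '[{"hand": 0,"x": 0,"y": 0,"z": -0.3,"wx": 0,"wy": 0,"wz": 0},{"hand": 0,"x": 0,"y": 0,"z": -0.3,"wx": 0,"wy": 0,"wz": 0},{"hand": 0,"x": 0,"y": 0,"z": -0.3,"wx": 0,"wy": 0,"wz": 0},{"hand": 0,"x": 0,"y": 0,"z": -0.3,"wx": 0,"wy": 0,"wz": 0},{"hand": 0,"x": 0,"y": 0,"z": -0.3,"wx": 0,"wy": 0,"wz": 0},{"hand": 0,"x": 0,"y": 0,"z": -0.5,"wx": 0,"wy": 0,"wz": 0},{"hand": 0,"x": 0,"y": 0,"z": -1,"wx": 0,"wy": 0,"wz": 0},{"hand": 0,"x": 0,"y": 0,"z": -1,"wx": 0,"wy": 0,"wz": 0},{"hand": 0,"x": 0,"y": 0,"z": -1,"wx": 0,"wy": 0,"wz": 0},{"hand": 0,"x": 0,"y": 0,"z": -1,"wx": 0,"wy": 0,"wz": 0},{"hand": 0,"x": 0,"y": 1,"z": 0,"wx": 0,"wy": 0,"wz": 0},{"hand": 0,"x": 0,"y": 1,"z": 0,"wx": 0,"wy": 0,"wz": 0},{"hand": 0,"x": 0,"y": 1,"z": 0,"wx": 0,"wy": 0,"wz": 0},{"hand": 0,"x": 0,"y": 1,"z": 0,"wx": 0,"wy": 0,"wz": 0},{"hand": 0,"x": 0,"y": 1,"z": 0,"wx": 0,"wy": 0,"wz": 0},{"hand": 0,"x": 0,"y": 1,"z": 0,"wx": 0,"wy": 0,"wz": 0},{"hand": 0,"x": 0,"y": 0,"z": 0,"wx": 0,"wy": 0,"wz": 0},{"hand": 0,"x": 0,"y": 0,"z": 0,"wx": 0,"wy": 0,"wz": 0}]'

```text
time_s: 13.1
position: [0.5171, 0.303, 0.2519]
tcp_rot: [[-0.989, 0.151, -0.002], [0.151, 0.989, -0.002], [0.002, -0.003, -1.0]]
force: [-0.3, -0.4, 0.1]
opening: 0.002
```

```bash
python3 - <<'E'
from h import *
c=cap('scene');a=c['image'][100:310,150:400,::-1];cv2.imwrite('pics/s8.png',cv2.resize(a,None,fx=3.2,fy=2.8,interpolation=2))
R=np.array([[.988,-.1547],[.1547,.988]])
c=cap('top');a=c['image'][130:260,185:340,::-1];cv2.imwrite('pics/t8.png',cv2.resize(a,None,fx=5,fy=4.6,interpolation=2)[:600])
E
```

```text
(no output)
```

View pics/s8.png

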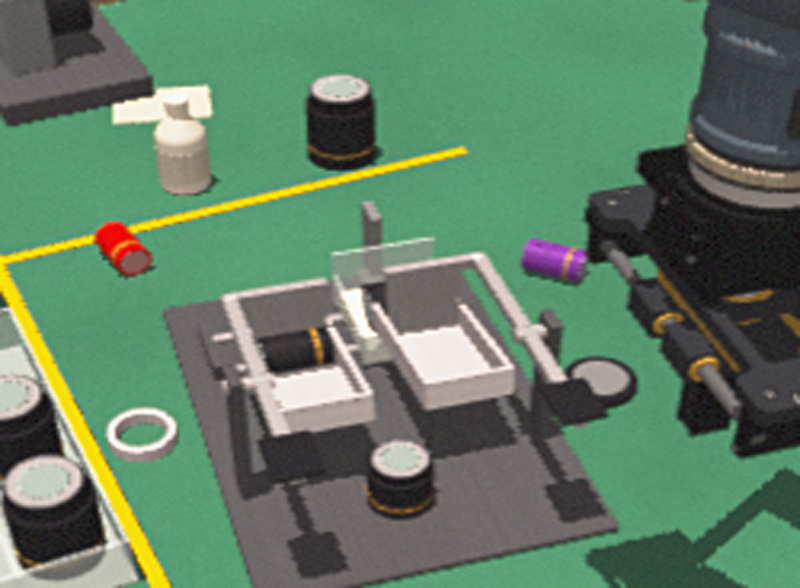

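View pics/t8.png

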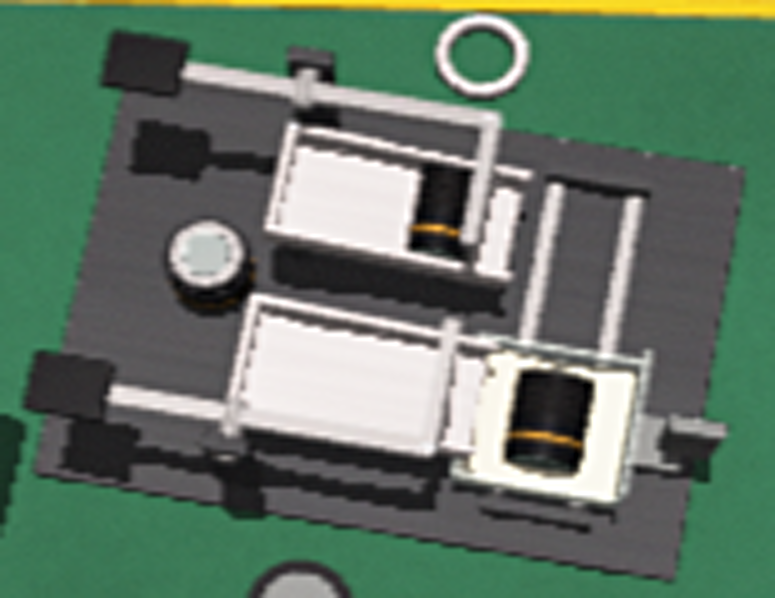

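```bash
python3 - <<'E'
from h import *
R=np.array([[.988,-.1547],[.1547,.988]])
st=lambda p:(R@(p[:2]-[.566,-.0005])).round(4)
c=ld('top')
for x,y,z in ((694,424,.092),(703,367-0,.092),(550,415,.062)):
    print(st(onz(c,185+x/5-.4,130+y/4.6-.4,z)))
print(dep(c,294.6,219.8),dep(c,198.6,213))
order.hand_in()
E
```

```text
[-0.0522 -0.1744]
[-0.0188 -0.1739]
[-0.0548 -0.1004]
[ 0.49630183 -0.09119432  0.06219734] [0.49434192 0.15562506 0.13427605]
the job is handed in; nothing more can be done
```

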